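Return stray cartons to their pick bins and hold the hold-to-run lever

TASK

Sort the strays: lay the green-dot carton flat on the floor of the bin whose stock has green dots and the pink-dot carton flat on the floor of the bin whose stock has pink dots, setting them down rather than dropping them, and leave the blue-dot carton and everything else on the bench where it is. Then send the bins off: with the gripper's fingers press the sprung hold-to-run lever down half-way, so that its pointer stands in the green band, without ever pushing it into the red band at the bottom. Finish while holding: the program ends with the fingers still keeping the lever in the green band; do not let it go.

Things in the scene. Friction and masses are not known exactly. Their poses are not given: they have to be found in the camera images.
- green_center (a point): white carton 90 x 45 x 45 mm, 0.12 kg (varies by up to 30 %), lying flat on the table at the start, green dot (30 mm) in the middle of its top, smaller ones on its other faces. This point is its centre, half-way up (22.5 mm); x axis along the 90 mm length, z up.
- pink_center (a point): white carton 90 x 45 x 45 mm, 0.12 kg (varies by up to 30 %), lying flat on the table at the start, pink dot (30 mm) in the middle of its top, smaller ones on its other faces. This point is its centre, half-way up (22.5 mm); x axis along the 90 mm length, z up.
- blue_center (a point): bystander, leave alone: white carton 90 x 45 x 45 mm, 0.12 kg (varies by up to 30 %), lying flat on the table at the start, blue dot (30 mm) in the middle of its top, smaller ones on its other faces. This point is its centre, half-way up (22.5 mm); x axis along the 90 mm length, z up.
- bin_green_floor (a point): mid free floor of the fixed black bin with green-dot stock, floor about 25 mm above the table. Bin axes: x away from the robot (220 mm deep), y 160 mm wide. From this point: front wall 76 mm in -x (46 mm high above the floor), stock 79 mm in +x (60 high), far wall behind it (96 high), side walls 76 mm in +-y, 46 high, beyond x = +20 mm sloping up to 96. Walls 4 mm thick.
- bin_pink_floor (a point): mid free floor of the fixed black bin with pink-dot stock, floor about 25 mm above the table. Bin axes: x away from the robot (220 mm deep), y 160 mm wide. From this point: front wall 76 mm in -x (46 mm high above the floor), stock 79 mm in +x (60 high), far wall behind it (96 high), side walls 76 mm in +-y, 46 high, beyond x = +20 mm sloping up to 96. Walls 4 mm thick.
- hold_lever (a joint): hold-to-run lever angle, rad: 0 released (arm slants 0.16 rad up), grows as the pad is pressed down; 0.16 = arm level, half-way, mid green band. Green 0.12 to 0.20, yellow 0.20 to 0.24, red 0.24 to the stop at 0.32. Spring force at the pad: about 4 N to start, 7 N in green, 10 N at the stop; let go, it springs back to 0.
- lever_pad (a point): centre of the top face of the lever's black pad (46 mm along the arm, 42 across, orange patch on top), 150 mm from the hinge; moves with the lever: about 135 mm above the table when released, 112 mm at half-way (1 mm down is about 0.0067 rad).
- stand: fixed stand of the lever, origin on the table under the hinge, axes as point lever_hinge. The upright gauge plate with the coloured bands stands at y = 175 to 209 mm, x = -28 mm, top 150 mm above the table; the lever's black pointer moves in front of it.
- lever_hinge (a point): middle of the lever's hinge axis, 100 mm above the table, between the stand's two yellow cheeks (top 123 mm). Frame of the fixed stand: y points along the lever arm from hinge to pad, x is the hinge axis, z up.
- bottle: bystander: amber glass bottle, 40 mm across, 85 mm high, origin under its centre
- roll: bystander: roll of white labels, 76 mm across, 45 mm high, standing on its flat end, origin under its centre
- jar: bystander: white jar with black lid, 60 mm across, 60 mm high, origin under its centre
- tape: bystander: blue tape dispenser with brown tape, 160 x 60 x 90 mm, origin under its centre
Not all that is in view belongs to the job. What is shaped like the part that bears green_center but yellow is not meant. Leave any yellow look-alike of the part that bears pink_center alone.

How it is judged:
By the outcome, as a careful person would: the job done as asked, in the order asked, and still so for the second after the job is handed in, while the arm keeps its last pose, push and grip.
It also fails if it takes over 72 s, if anything falls off the work surface, if the arm or the gripper's body presses on something with over 40 N, if the wrist force passes 120 N, or if a joint passes its speed limit or range.

ROBOT

A 6-joint arm with a two-finger parallel gripper is mounted at the origin on the work surface. World frame = base frame: x ahead of the robot, y to its left, z up, the work surface at z = 0. Lengths are in m, angles in rad, forces in N, time in s.
With the tool pointing down it reaches from about 0.25 to 0.725 m from the base axis. Payload 4 kg.
Tool frame: the origin (TCP) lies where the fingers leave the gripper's body, on its centre line; the fingertips stand 73 mm ahead of it and the grasp point (between the pads) lies 54 mm ahead of it; x points along the fingers, y is the direction in which the jaws open and shut, and the axes are right-handed (so a half turn about x gives the same grasp; the last joint's range is limited). The gripper opens to 85 mm and grips with 20 to 120 N. Pads are 22 mm wide; open, the fingers measure 114 mm over their backs; the gripper's body (76 mm by 85 mm) begins 54 mm behind the grasp point. The pads swing forward as they close: fully open they stand 13 mm farther back than shut.
Start: joints at [-1.213, 0.241, 0.005, 1.335, 0, 1.571], TCP at [0.175, -0.468, 0.304] pointing down, gripper open.
Joint ranges: [-2.72, 2.72], [-1.05, 1.87], [-1.09, 1.28], [-1.99, 2.15], [-1.42, 1.44], [-3.14, 3.14]. Speed limits (rad/s): [2.79, 2.79, 3.14, 3.14, 3.14, 3.14].

INTERFACE

Orientations are given as a 3x3 rotation matrix whose columns are the frame's x, y, z axes.
In Python, from bench import manip, optics, job_done gives the robot as it stands.
- The arm moves only by the tool move_arm, never from a script. Its argument "series" is a list of rows, each an object with "slide": the shift along the tool's x, y, z in cm, a list of three; "turn": the turn about the tool's x in rad; "jaw": the opening, from 0 (shut) to 1 (fully open). A call has 1 to 20 rows; each row is the pose to reach, as a shift and turn from the pose commanded when the call began, along the tool's axes at that moment; what a row does not reach only later rows make up. A row lasts 1/10 s, in which the tool goes at most 50 mm and 8.59 degrees, less where a joint would pass 70% of its speed; a pose out of reach is approached as far as the arm can. A call with a gripper value outside its range is refused whole. The fingers move at their own pace and stop on an object; the grip force is fixed at half the most. Time passes only in rows, so rows that repeat a pose let the fingers close. It gives the time, the measured TCP pose, the force and the opening at its end, in the units of the state.
- manip.sense(): the state, without advancing time (a new reading comes with each control period).
- optics.read_camera(name): name is "side" or "top"; returns a dict with "color" (480x640x3 uint8, blue, green, red), "z_map" (480x640 float32, m along the optical axis (not along the pixel's ray), 0 where there is no reading), "mtx" (3x3 intrinsics, pixels), "rvec" (rotation vector, rad) and "tvec" (3), from world to camera coordinates, as OpenCV has them. Camera axes: x right, y down, z forward; pixel columns grow to the right and rows downward; lengths in m; the calibration is good to about 2 mm. A picture is of the moment at which its call begins.
- job_done(): hands the job in, once; it reports no verdict.
The state is a dict: "clock": time; "qpos": joint angles; "joint_vel": joint speeds; "tau": joint torques, N m; "eef_pos": TCP position; "ee_rot": TCP orientation; "contact_force": force on the tool from outside, world axes, zero at the start; "torque": the same for the moment, N m; "opening": finger opening in m.
Only numpy, scipy, OpenCV 4.12 (cv2) and the standard library are available. Lean on these libraries where they do the work, as an engineer would, in place of code of your own. Each camera call takes 0.05 s, during which the arm holds its last target. There are 200 camera calls.

## Working session

There is one attempt and no reset: what is moved stays moved. The work goes in short steps, Python scripts to look and compute and a tool call to move; the robot and the scene stay as the last step left them, time stands still between calls to the robot, and variables do not carry over. Pictures are saved under pics/ and viewed, about 8 in all and at most 12, crops included, and the job is handed in when it is done.

Besides the shell and the picture viewer there is one more tool, called after "Emit:" by a JSON object that holds its "op" and its "data", one argument or row to a line. move_arm: Moves the arm, as the interface text tells. Its arguments: {"type":"object","properties":{"series":{"type":"array"}},"required":["series"]}

```bash
mkdir -p pics
cat > h.py <<'E'
import numpy as np,cv2
from bench import manip,optics,job_done
def cam(n):
    c=optics.read_camera(n);c['R']=cv2.Rodrigues(np.array(c['rvec'],float))[0];c['t']=np.array(c['tvec'],float).ravel();return c
def cloud(c):
    z=c['z_map'];v,u=np.mgrid[:480,:640];K=c['mtx']
    p=np.stack([(u-K[0][2])/K[0][0]*z,(v-K[1][2])/K[1][1]*z,z],-1)
    w=(p-c['t'])@c['R'];w[z==0]=np.nan;return w
def st():
    s=manip.sense();print({k:np.round(s[k],4).tolist() for k in('clock','qpos','eef_pos','ee_rot','contact_force','opening')})
E
python3 - <<'E'
from h import *
st()
for n in('top','side'):
    c=cam(n);cv2.imwrite(f'pics/{n}0.png',c['color']);np.savez(f'{n}0.npz',w=cloud(c),c=c['color'])
    print(n,-c['R'].T@c['t'],np.array(c['mtx']).tolist())
E
```

```text
{'clock': 0.0, 'qpos': [-1.213, 0.2414, 0.0037, 1.3352, 0.0, 1.5708], 'eef_pos': [0.1749, -0.4679, 0.303], 'ee_rot': [[-0.0007, 0.3502, -0.9367], [0.002, -0.9367, -0.3502], [-1.0, -0.0021, -0.0]], 'contact_force': [-0.3065, -0.901, -0.1675], 'opening': 0.0854}
top [0.29716157 0.01967216 1.28278931] [[468.5944149138789, 0.0, 311.3924916792102], [0.0, 468.5944149138789, 240.7555967023437], [0.0, 0.0, 1.0]]
side [-0.04474585  0.68280425  1.10948733] [[551.3221635844773, 0.0, 310.5661141637152], [0.0, 551.3221635844773, 249.56536874102477], [0.0, 0.0, 1.0]]
```

View pics/top0.png

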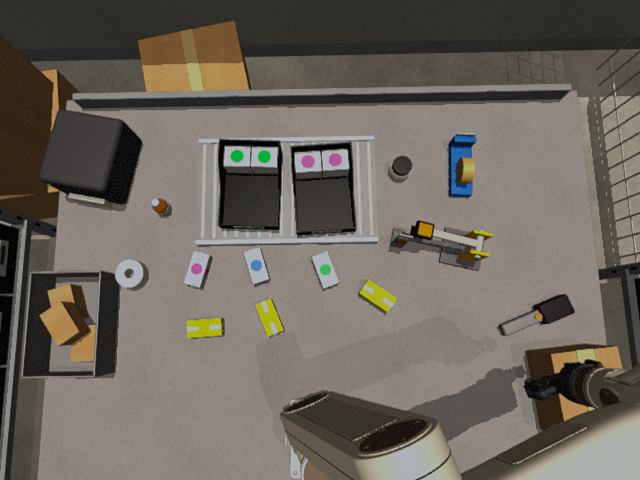

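View pics/side0.png

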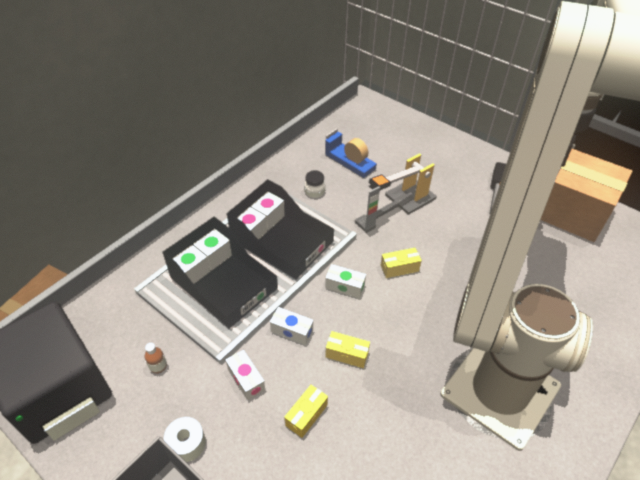

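The top view shows white cartons with a pink dot (197,268), blue dot (256,265) and green dot (325,269). Yellow look-alikes lie at (205,328), (270,317) and (378,296). The green-stock bin is at (250,190), the pink-stock bin at (322,190), the lever pad at (425,229) and the hinge near (480,248). The side view agrees: green (346,277), pink (245,372), blue (291,323). The white cartons with green and pink dots are the ones meant; the yellow ones have tape strips and no dots. Next I measure from both views and make one confirming crop.

Run:
```python
from h import *
T=np.load('top0.npz');S=np.load('side0.npz')
def hsvm(c,col):
    h=cv2.cvtColor(c,cv2.COLOR_BGR2HSV);H,s,v=[h[...,i].astype(int) for i in range(3)]
    g=(s>110)&(v>70)
    return g&{'green':(H>60)&(H<90),'pink':(H>145)&(H<178),'blue':(H>105)&(H<130),'orange':(H>8)&(H<22)}[col]
for n,D in(('top',T),('side',S)):
    for col in('green','pink','blue','orange'):
        m=hsvm(D['c'],col).astype(np.uint8)
        k,l,s,ce=cv2.connectedComponentsWithStats(m)
        for i in range(1,k):
            if s[i,4]>40:
                p=np.nanmedian(D['w'][l==i],0); 
                if p[2]<.2 and .2<p[0]<.8: print(n,col,ce[i].round(),s[i,4],p.round(4))
# carton rects from points with z in 30..60mm around the dots
    w=D['w']
    for nm,u in(('g',(325,269)),('p',(197,268)),('b',(256,265))):
        c0=T['w'][u[1],u[0]]
        m=(np.hypot(w[...,0]-c0[0],w[...,1]-c0[1])<.065)&(w[...,2]>.038)&(w[...,2]<.06)
        q=w[m]; r=cv2.minAreaRect((q[:,:2]*1000).astype(np.float32)); print(n,nm,r,np.median(q[:,2]).round(4))
a=cv2.resize(T['c'][215:315,180:350],None,fx=4,fy=4,interpolation=cv2.INTER_CUBIC)
b=cv2.resize(T['c'][120:280,380:510],None,fx=2.5,fy=2.5,interpolation=cv2.INTER_CUBIC)
o=np.zeros((400,800,3),np.uint8);o[:,:]=0
a=cv2.resize(a,(470,276));o[:276,:470]=a;o[:400,475:800]=b;cv2.imwrite('pics/crop1.png',o)
# bins & lever profiles, top view
w=T['w']
for row in (190,215): print('row',row,[(u,*w[row,u].round(3)) for u in range(212,366,6)])
for col in (235,250,325,310): print('col',col,[(v,*w[v,col].round(3)) for v in range(134,246,6)])
m=(w[...,2]>.06)&(w[...,0]>.15)&(w[...,0]<.45)&(w[...,1]<-.17)&(w[...,1]>-.48)
m[300:]=0
ys,xs=np.nonzero(m)
for y in range(222,270,3):
    print(y,[(u,*(w[y,u]*1000).round().tolist()) for u in range(385,495,5) if m[y,u]])
```

```text
top green [237. 155.] 123 [0.7351 0.2252 0.0845]
top green [264. 156.] 123 [0.7317 0.1527 0.0852]
top green [325. 269.] 85 [ 0.4296 -0.0055  0.0451]
top pink [335. 159.] 110 [ 0.7194 -0.0368  0.0856]
top pink [308. 161.] 111 [0.7155 0.0351 0.0847]
top pink [196. 269.] 79 [0.4356 0.3369 0.0445]
top blue [465. 139.] 101 [ 0.7794 -0.3952  0.0588]
top blue [454. 150.] 55 [ 0.767  -0.3726  0.0243]
top blue [459. 176.] 256 [ 0.6719 -0.3758  0.0249]
top blue [256. 265.] 81 [0.4433 0.1779 0.045 ]
top orange [467. 159.] 41 [ 0.7135 -0.3901  0.0831]
top orange [467. 177.] 115 [ 0.6664 -0.3875  0.0773]
top orange [ 52. 189.] 67 [ 0.7963  1.0128 -0.4204]
top orange [ 13. 196.] 96 [ 0.7758  1.162  -0.4201]
top orange [160. 206.] 105 [0.6038 0.433  0.0562]
top orange [467. 257.] 68 [ 0.4561 -0.376   0.0441]
top orange [ 59. 315.] 1387 [0.3138 0.6568 0.1274]
top orange [ 84. 346.] 618 [0.2376 0.6113 0.065 ]
top orange [608. 357.] 494 [ 0.2033 -0.6671  0.141 ]
top g ((429.97137451171875, -5.389850616455078), (90.62615966796875, 45.32677459716797), 19.476194381713867) 0.0446
top p ((437.4071655273437
[... 9039 characters left out ...]
t64(0.642), np.float64(0.031), np.float64(0.023)), (200, np.float64(0.624), np.float64(0.032), np.float64(0.026)), (206, np.float64(0.607), np.float64(0.032), np.float64(0.024)), (212, np.float64(0.589), np.float64(0.032), np.float64(0.028)), (218, np.float64(0.574), np.float64(0.032), np.float64(0.022)), (224, np.float64(0.556), np.float64(0.033), np.float64(0.027)), (230, np.float64(0.532), np.float64(0.032), np.float64(0.066)), (236, np.float64(0.525), np.float64(0.033), np.float64(0.014)), (242, np.float64(0.507), np.float64(0.033), np.float64(0.019))]
222 []
225 []
228 []
231 []
234 []
237 []
240 []
243 []
246 []
249 []
252 []
255 []
258 [(480, 449.0, -407.0, 75.0)]
261 []
264 []
267 []
```

View pics/crop1.png

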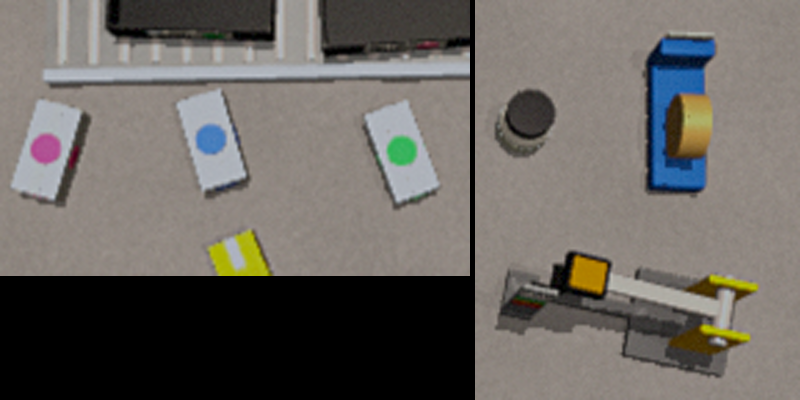

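The crop confirms it: two white cartons with pink and green dots, blue between them, and the yellow one clearly different. The heights fit: carton tops at 45 mm, bin floor at about 25 mm, stock at 85 mm. Green carton at (0.430,-0.004), yaw 19.5°. Pink carton at (0.437,0.338), yaw -16°. Moving over the green carton.

Emit:
{"op": "move_arm", "data": {
  "series": [
    {"slide": [8,-34.6,-40.1],"turn": 0.017,"jaw": 1},
    {"slide": [8,-34.6,-40.1],"turn": 0.017,"jaw": 1},
    {"slide": [8,-34.6,-40.1],"turn": 0.017,"jaw": 1},
    {"slide": [8,-34.6,-40.1],"turn": 0.017,"jaw": 1},
    {"slide": [8,-34.6,-40.1],"turn": 0.017,"jaw": 1},
    {"slide": [8,-34.6,-40.1],"turn": 0.017,"jaw": 1},
    {"slide": [8,-34.6,-40.1],"turn": 0.017,"jaw": 1},
    {"slide": [8,-34.6,-40.1],"turn": 0.017,"jaw": 1},
    {"slide": [8,-34.6,-40.1],"turn": 0.017,"jaw": 1},
    {"slide": [8,-34.6,-40.1],"turn": 0.017,"jaw": 1},
    {"slide": [8,-34.6,-40.1],"turn": 0.017,"jaw": 1},
    {"slide": [8,-34.6,-40.1],"turn": 0.017,"jaw": 1},
    {"slide": [8,-34.6,-40.1],"turn": 0.017,"jaw": 1},
    {"slide": [8,-34.6,-40.1],"turn": 0.017,"jaw": 1},
    {"slide": [8,-34.6,-40.1],"turn": 0.017,"jaw": 1},
    {"slide": [8,-34.6,-40.1],"turn": 0.017,"jaw": 1}
  ]
}}

```text
clock: 1.7
eef_pos: [0.4292, -0.0048, 0.2241]
ee_rot: [[0.0, 0.332, -0.943], [-0.0, -0.943, -0.332], [-1.0, 0.0, -0.0]]
contact_force: [0.6, -0.1, 0.6]
opening: 0.0853
```

```bash
cat >> h.py <<'E'
def go(x,y,z,yaw=None):
    """slide (cm) to world TCP x,y,z; turn so jaws' y axis is at 90deg to 'yaw' (deg, long axis)"""
    s=manip.sense();R=np.array(s['ee_rot']);print('slide',((np.array([x,y,z])-s['eef_pos'])@R*100).round(2))
    if yaw is not None:
        a=np.degrees(np.arctan2(R[1,1],R[0,1]));d=(a-(yaw-90)+90)%180-90;print('turn',np.radians(d).round(4))
E
python3 - <<'E'
from h import *
st();go(.4297,-.0036,.082,19.5)
c=cam('side');cv2.imwrite('pics/s1.png',cv2.resize(c['color'][180:400,200:480],None,fx=2.5,fy=2.5))
E
```

```text
{'clock': 1.7, 'qpos': [-0.0113, 0.1572, -0.3166, 1.0967, -0.0001, 2.7918], 'eef_pos': [0.4292, -0.0048, 0.2241], 'ee_rot': [[0.0002, 0.3321, -0.9432], [-0.0001, -0.9432, -0.3321], [-1.0, 0.0001, -0.0002]], 'contact_force': [0.6069, -0.0986, 0.5926], 'opening': 0.0853}
slide [14.21 -0.1  -0.08]
turn -0.0018
```

Joint 6 is near its limit, so I turn the gripper by a half turn; the grasp is the same.

Emit:
{"op": "move_arm", "data": {
  "series": [
    {"slide": [6,-0.1,-0.1],"turn": -1.57,"jaw": 1},
    {"slide": [6,-0.1,-0.1],"turn": -1.57,"jaw": 1},
    {"slide": [6,-0.1,-0.1],"turn": -1.57,"jaw": 1},
    {"slide": [6,-0.1,-0.1],"turn": -1.57,"jaw": 1},
    {"slide": [6,-0.1,-0.1],"turn": -1.57,"jaw": 1},
    {"slide": [6,-0.1,-0.1],"turn": -1.57,"jaw": 1},
    {"slide": [6,-0.1,-0.1],"turn": -1.57,"jaw": 1},
    {"slide": [6,-0.1,-0.1],"turn": -1.57,"jaw": 1},
    {"slide": [6,-0.1,-0.1],"turn": -1.57,"jaw": 1},
    {"slide": [6,-0.1,-0.1],"turn": -1.57,"jaw": 1},
    {"slide": [6,-0.1,-0.1],"turn": -1.57,"jaw": 1},
    {"slide": [6,-0.1,-0.1],"turn": -1.57,"jaw": 1}
  ]
}}

```text
clock: 2.95
eef_pos: [0.4301, -0.0031, 0.1641]
ee_rot: [[0.0, 0.943, 0.332], [-0.0, 0.332, -0.943], [-1.0, 0.0, 0.0]]
contact_force: [0.0, 0.0, -0.0]
opening: 0.0853
```

Emit:
{"op": "move_arm", "data": {
  "series": [
    {"slide": [0,0,0],"turn": -1.57,"jaw": 1},
    {"slide": [0,0,0],"turn": -1.57,"jaw": 1},
    {"slide": [0,0,0],"turn": -1.57,"jaw": 1},
    {"slide": [0,0,0],"turn": -1.57,"jaw": 1},
    {"slide": [0,0,0],"turn": -1.57,"jaw": 1},
    {"slide": [0,0,0],"turn": -1.57,"jaw": 1},
    {"slide": [0,0,0],"turn": -1.57,"jaw": 1},
    {"slide": [0,0,0],"turn": -1.57,"jaw": 1},
    {"slide": [0,0,0],"turn": -1.57,"jaw": 1},
    {"slide": [0,0,0],"turn": -1.57,"jaw": 1},
    {"slide": [0,0,0],"turn": -1.57,"jaw": 1},
    {"slide": [0,0,0],"turn": -1.57,"jaw": 1},
    {"slide": [0,0,0],"turn": -1.57,"jaw": 1}
  ]
}}

```text
clock: 4.25
eef_pos: [0.4301, -0.0028, 0.164]
ee_rot: [[0.0, -0.33, 0.944], [0.0, 0.944, 0.33], [-1.0, -0.0, 0.0]]
contact_force: [0.6, 0.2, 0.0]
opening: 0.0854
```

Run:
```python
from h import *
st();go(.4297,-.0036,.082,19.5)
c=cam('side');cv2.imwrite('pics/s1.png',cv2.resize(c['color'][180:400,200:480],None,fx=2.5,fy=2.5))
```

```text
{'clock': 4.25, 'qpos': [-0.0065, 0.2248, -0.4089, 0.937, 0.0, -0.3427], 'eef_pos': [0.4301, -0.0028, 0.164], 'ee_rot': [[0.0001, -0.3299, 0.944], [0.0, 0.944, 0.3299], [-1.0, -0.0, 0.0001]], 'contact_force': [0.61, 0.2474, 0.0009], 'opening': 0.0854}
slide [ 8.2  -0.06 -0.07]
turn -0.0041
```

View pics/s1.png

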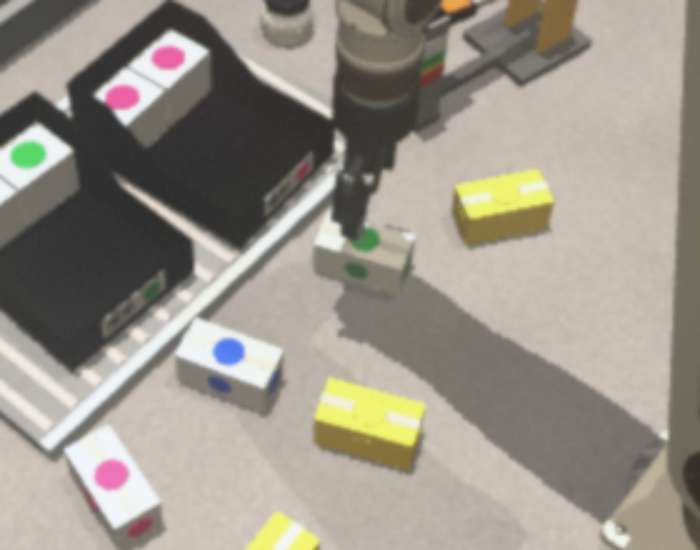

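The gripper stands over the green carton (crop 365,240), with the fingers straddling its dot. I go down, grip and lift.

Emit:
{"op": "move_arm", "data": {
  "series": [
    {"slide": [2.5,0,0],"turn": 0,"jaw": 1},
    {"slide": [5,0,0],"turn": 0,"jaw": 1},
    {"slide": [7,0,0],"turn": 0,"jaw": 1},
    {"slide": [8.2,0,0],"turn": 0,"jaw": 1},
    {"slide": [8.2,0,0],"turn": 0,"jaw": 1},
    {"slide": [8.2,0,0],"turn": 0,"jaw": 0},
    {"slide": [8.2,0,0],"turn": 0,"jaw": 0},
    {"slide": [8.2,0,0],"turn": 0,"jaw": 0},
    {"slide": [8.2,0,0],"turn": 0,"jaw": 0},
    {"slide": [8.2,0,0],"turn": 0,"jaw": 0},
    {"slide": [8.2,0,0],"turn": 0,"jaw": 0},
    {"slide": [8.2,0,0],"turn": 0,"jaw": 0},
    {"slide": [8.2,0,0],"turn": 0,"jaw": 0},
    {"slide": [7,0,0],"turn": 0,"jaw": 0},
    {"slide": [4,0,0],"turn": 0,"jaw": 0},
    {"slide": [0,0,0],"turn": 0,"jaw": 0},
    {"slide": [-4,0,0],"turn": 0,"jaw": 0},
    {"slide": [-7,0,0],"turn": 0,"jaw": 0},
    {"slide": [-7,0,0],"turn": 0,"jaw": 0}
  ]
}}

```text
clock: 6.2
eef_pos: [0.4325, -0.0025, 0.2382]
ee_rot: [[0.009, -0.333, 0.943], [0.0, 0.943, 0.333], [-1.0, -0.003, 0.009]]
contact_force: [0.3, 0.4, -1.7]
opening: 0.0444
```

Run:
```python
from h import *
st();go(.626,.195,.234,-2.7)
```

```text
{'clock': 6.2, 'qpos': [-0.0059, 0.1453, -0.2913, 1.1249, 0.0001, -0.345], 'eef_pos': [0.4325, -0.0025, 0.2382], 'ee_rot': [[0.0092, -0.3326, 0.943], [0.0, 0.9431, 0.3326], [-1.0, -0.003, 0.0087]], 'contact_force': [0.2986, 0.4056, -1.701], 'opening': 0.0444}
slide [ 0.6  12.19 24.81]
turn 0.3862
```

Held, 44 mm opening. Now over the green bin.

Emit:
{"op": "move_arm", "data": {
  "series": [
    {"slide": [0.4,2.4,4.9],"turn": 0.07,"jaw": 0},
    {"slide": [0.4,4.8,9.8],"turn": 0.14,"jaw": 0},
    {"slide": [0.4,7.2,14.7],"turn": 0.21,"jaw": 0},
    {"slide": [0.4,9.6,19.6],"turn": 0.28,"jaw": 0},
    {"slide": [0.4,12.2,24.8],"turn": 0.386,"jaw": 0},
    {"slide": [0.4,12.2,24.8],"turn": 0.386,"jaw": 0},
    {"slide": [0.4,12.2,24.8],"turn": 0.386,"jaw": 0},
    {"slide": [0.4,12.2,24.8],"turn": 0.386,"jaw": 0},
    {"slide": [0.4,12.2,24.8],"turn": 0.386,"jaw": 0},
    {"slide": [0.4,12.2,24.8],"turn": 0.386,"jaw": 0},
    {"slide": [0.4,12.2,24.8],"turn": 0.386,"jaw": 0}
  ]
}}

```text
clock: 7.3
eef_pos: [0.623, 0.1941, 0.2304]
ee_rot: [[0.0, 0.048, 0.999], [0.0, 0.999, -0.048], [-1.0, 0.0, 0.0]]
contact_force: [0.5, -0.5, -1.7]
opening: 0.0442
```

Run:
```python
from h import *
st();go(.626,.195,.107,-2.7)
c=cam('side');cv2.imwrite('pics/s2.png',cv2.resize(c['color'][150:370,100:380],None,fx=2.5,fy=2.5))
```

```text
{'clock': 7.3, 'qpos': [0.302, 0.5827, 0.3306, 1.3185, -0.0, 0.3499], 'eef_pos': [0.623, 0.1941, 0.2304], 'ee_rot': [[0.0001, 0.0479, 0.9989], [0.0, 0.9989, -0.0479], [-1.0, 0.0, 0.0001]], 'contact_force': [0.5078, -0.5056, -1.6614], 'opening': 0.0442}
slide [12.34  0.11  0.29]
turn -0.0008
```

View pics/s2.png

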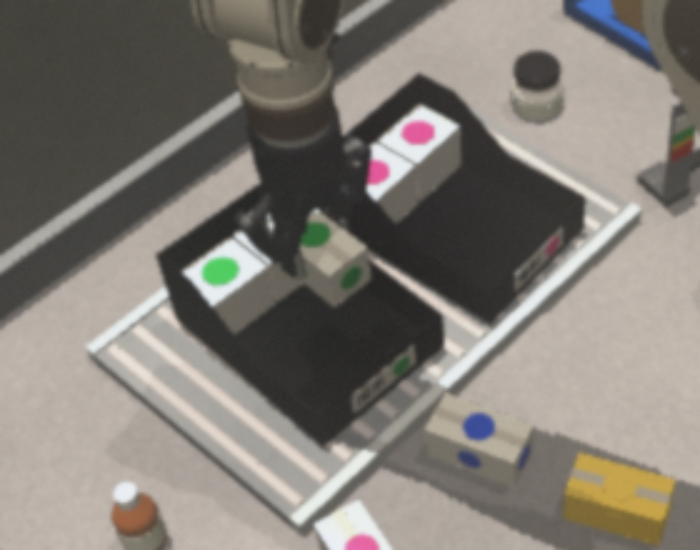

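The green carton hangs level over the green bin's free floor (crop 335,255). I lower slowly and watch the force.

Emit:
{"op": "move_arm", "data": {
  "series": [
    {"slide": [3,0.1,0.2],"turn": 0,"jaw": 0},
    {"slide": [6,0.1,0.2],"turn": 0,"jaw": 0},
    {"slide": [9,0.1,0.2],"turn": 0,"jaw": 0},
    {"slide": [11,0.1,0.2],"turn": 0,"jaw": 0},
    {"slide": [11.6,0.1,0.2],"turn": 0,"jaw": 0},
    {"slide": [11.8,0.1,0.2],"turn": 0,"jaw": 0},
    {"slide": [12.0,0.1,0.2],"turn": 0,"jaw": 0},
    {"slide": [12.1,0.1,0.2],"turn": 0,"jaw": 0},
    {"slide": [12.1,0.1,0.2],"turn": 0,"jaw": 0},
    {"slide": [12.1,0.1,0.2],"turn": 0,"jaw": 0}
  ]
}}

```text
clock: 8.35
eef_pos: [0.6259, 0.1961, 0.1099]
ee_rot: [[0.002, 0.047, 0.999], [0.001, 0.999, -0.047], [-1.0, 0.001, 0.002]]
contact_force: [-0.2, 0.3, -0.8]
opening: 0.0443
```

Emit:
{"op": "move_arm", "data": {
  "series": [
    {"slide": [0.1,0,0],"turn": 0,"jaw": 0},
    {"slide": [0.2,0,0],"turn": 0,"jaw": 0},
    {"slide": [0.2,0,0],"turn": 0,"jaw": 0},
    {"slide": [0.2,0,0],"turn": 0,"jaw": 0}
  ]
}}

```text
clock: 8.75
eef_pos: [0.6257, 0.1961, 0.108]
ee_rot: [[0.001, 0.047, 0.999], [0.0, 0.999, -0.047], [-1.0, 0.0, 0.001]]
contact_force: [-1.6, -0.4, 6.0]
opening: 0.0442
```

Contact at 6 N. I release and retreat.

Emit:
{"op": "move_arm", "data": {
  "series": [
    {"slide": [-0.1,0,0],"turn": 0,"jaw": 0.8},
    {"slide": [-0.1,0,0],"turn": 0,"jaw": 0.8},
    {"slide": [-0.1,0,0],"turn": 0,"jaw": 0.8},
    {"slide": [-0.1,0,0],"turn": 0,"jaw": 0.8},
    {"slide": [-0.1,0,0],"turn": 0,"jaw": 0.8},
    {"slide": [-0.1,0,0],"turn": 0,"jaw": 0.8},
    {"slide": [-2,0,0],"turn": 0,"jaw": 0.8},
    {"slide": [-5,0,0],"turn": 0,"jaw": 0.8},
    {"slide": [-9,0,0],"turn": 0,"jaw": 0.8},
    {"slide": [-13,0,0],"turn": 0,"jaw": 1},
    {"slide": [-13,0,0],"turn": 0,"jaw": 1},
    {"slide": [-13,0,0],"turn": 0,"jaw": 1}
  ]
}}

```text
clock: 9.95
eef_pos: [0.6262, 0.1962, 0.2387]
ee_rot: [[0.004, 0.047, 0.999], [0.001, 0.999, -0.047], [-1.0, 0.001, 0.004]]
contact_force: [-0.4, -0.5, -1.2]
opening: 0.0853
```

Run:
```python
from h import *
st();go(.437,.3376,.234,-15.8);go(.437,.3376,.082)
```

```text
{'clock': 9.95, 'qpos': [0.3036, 0.584, 0.3545, 1.3375, -0.0, 0.3504], 'eef_pos': [0.6262, 0.1962, 0.2387], 'ee_rot': [[0.0036, 0.0468, 0.9989], [0.0011, 0.9989, -0.0468], [-1.0, 0.0013, 0.0035]], 'contact_force': [-0.4491, -0.4675, -1.182], 'opening': 0.0853}
slide [  0.42  13.24 -19.56]
turn 0.2289
slide [ 15.62  13.22 -19.61]
```

Emit:
{"op": "move_arm", "data": {
  "series": [
    {"slide": [0,3,-4],"turn": 0.06,"jaw": 1},
    {"slide": [0,6,-8],"turn": 0.12,"jaw": 1},
    {"slide": [0,9,-12],"turn": 0.18,"jaw": 1},
    {"slide": [0,12,-16],"turn": 0.228,"jaw": 1},
    {"slide": [0,13.2,-19.6],"turn": 0.228,"jaw": 1},
    {"slide": [4,13.2,-19.6],"turn": 0.228,"jaw": 1},
    {"slide": [7,13.2,-19.6],"turn": 0.228,"jaw": 1},
    {"slide": [7,13.2,-19.6],"turn": 0.228,"jaw": 1},
    {"slide": [7,13.2,-19.6],"turn": 0.228,"jaw": 1},
    {"slide": [7,13.2,-19.6],"turn": 0.228,"jaw": 1}
  ]
}}

```text
clock: 10.95
eef_pos: [0.4368, 0.3373, 0.168]
ee_rot: [[0.001, 0.272, 0.962], [0.001, 0.962, -0.272], [-1.0, 0.001, 0.001]]
contact_force: [-0.1, -0.1, 0.3]
opening: 0.0856
```

Run:
```python
from h import *
st();go(.437,.3376,.082,-15.8)
c=cam('side');cv2.imwrite('pics/s3.png',cv2.resize(c['color'][200:420,110:390],None,fx=2.5,fy=2.5))
w=cloud(cam('top'))
m=(np.abs(w[...,0]-.626)<.06)&(np.abs(w[...,1]-.196)<.06)&(w[...,2]>.05)&(w[...,2]<.09)
q=w[m];print(len(q),cv2.minAreaRect((q[:,:2]*1000).astype(np.float32)),np.median(q[:,2]))
```

```text
{'clock': 10.95, 'qpos': [0.6575, 0.4347, -0.0862, 1.0482, 0.0, 0.9329], 'eef_pos': [0.4368, 0.3373, 0.168], 'ee_rot': [[0.0014, 0.2719, 0.9623], [0.0011, 0.9623, -0.2719], [-1.0, 0.0014, 0.001]], 'contact_force': [-0.1053, -0.1127, 0.2668], 'opening': 0.0856}
slide [8.6  0.03 0.  ]
turn 0.0004
599 ((623.4654541015625, 193.5897216796875), (45.687503814697266, 90.52912139892578), 87.28627014160156) 0.06918669706879882
```

View pics/s3.png

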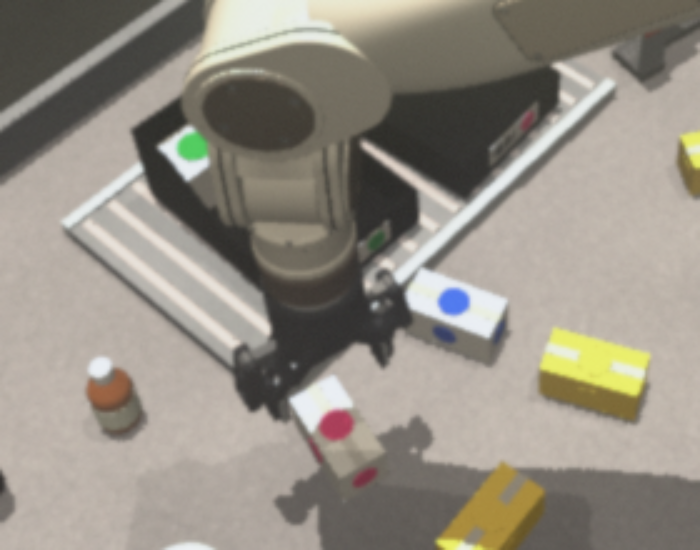

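The green carton lies flat in its bin: top at 69 mm, 45.7 × 90.5 mm footprint, aligned with the bin. The gripper straddles the pink carton (crop 335,425) and the blue one is clear. I grasp it.

Emit:
{"op": "move_arm", "data": {
  "series": [
    {"slide": [2.5,0,0],"turn": 0,"jaw": 1},
    {"slide": [5,0,0],"turn": 0,"jaw": 1},
    {"slide": [7.4,0,0],"turn": 0,"jaw": 1},
    {"slide": [8.6,0,0],"turn": 0,"jaw": 1},
    {"slide": [8.6,0,0],"turn": 0,"jaw": 1},
    {"slide": [8.6,0,0],"turn": 0,"jaw": 0},
    {"slide": [8.6,0,0],"turn": 0,"jaw": 0},
    {"slide": [8.6,0,0],"turn": 0,"jaw": 0},
    {"slide": [8.6,0,0],"turn": 0,"jaw": 0},
    {"slide": [8.6,0,0],"turn": 0,"jaw": 0},
    {"slide": [8.6,0,0],"turn": 0,"jaw": 0},
    {"slide": [8.6,0,0],"turn": 0,"jaw": 0},
    {"slide": [8.6,0,0],"turn": 0,"jaw": 0},
    {"slide": [7.4,0,0],"turn": 0,"jaw": 0},
    {"slide": [4,0,0],"turn": 0,"jaw": 0},
    {"slide": [0,0,0],"turn": 0,"jaw": 0},
    {"slide": [-4,0,0],"turn": 0,"jaw": 0},
    {"slide": [-7,0,0],"turn": 0,"jaw": 0},
    {"slide": [-7,0,0],"turn": 0,"jaw": 0},
    {"slide": [-7,0,0],"turn": 0,"jaw": 0}
  ]
}}

```text
clock: 13.05
eef_pos: [0.4358, 0.3369, 0.2377]
ee_rot: [[0.001, 0.271, 0.962], [0.001, 0.962, -0.271], [-1.0, 0.001, 0.001]]
contact_force: [-0.1, -0.5, -1.2]
opening: 0.044
```

Run:
```python
from h import *
st();go(.610,-.005,.235,3.1)
```

```text
{'clock': 13.05, 'qpos': [0.6581, 0.3757, 0.0179, 1.2117, -0.0, 0.9329], 'eef_pos': [0.4358, 0.3369, 0.2377], 'ee_rot': [[0.0011, 0.2713, 0.9625], [0.0008, 0.9625, -0.2713], [-1.0, 0.0011, 0.0008]], 'contact_force': [-0.0968, -0.4698, -1.2227], 'opening': 0.044}
slide [  0.26 -28.18  26.04]
turn -0.3289
```

Emit:
{"op": "move_arm", "data": {
  "series": [
    {"slide": [0,-3,2.8],"turn": -0.03,"jaw": 0},
    {"slide": [0,-6,5.5],"turn": -0.07,"jaw": 0},
    {"slide": [0,-9,8.3],"turn": -0.11,"jaw": 0},
    {"slide": [0,-12,11.1],"turn": -0.15,"jaw": 0},
    {"slide": [0,-15,13.9],"turn": -0.19,"jaw": 0},
    {"slide": [0,-18,16.6],"turn": -0.23,"jaw": 0},
    {"slide": [0,-21,19.4],"turn": -0.27,"jaw": 0},
    {"slide": [0,-24,22.2],"turn": -0.3,"jaw": 0},
    {"slide": [0,-28.2,26],"turn": -0.329,"jaw": 0},
    {"slide": [0,-28.2,26],"turn": -0.329,"jaw": 0},
    {"slide": [0,-28.2,26],"turn": -0.329,"jaw": 0},
    {"slide": [0,-28.2,26],"turn": -0.329,"jaw": 0},
    {"slide": [0,-28.2,26],"turn": -0.329,"jaw": 0}
  ]
}}

```text
clock: 14.35
eef_pos: [0.6086, -0.0036, 0.2362]
ee_rot: [[-0.002, -0.056, 0.998], [0.0, 0.998, 0.056], [-1.0, 0.0, -0.002]]
contact_force: [0.4, 0.5, -0.3]
opening: 0.0443
```

Run:
```python
from h import *
st();go(.610,-.005,.107,3.1)
```

```text
{'clock': 14.35, 'qpos': [-0.006, 0.4915, 0.1938, 1.2752, 0.0003, -0.062], 'eef_pos': [0.6086, -0.0036, 0.2362], 'ee_rot': [[-0.0021, -0.056, 0.9984], [0.0003, 0.9984, 0.056], [-1.0, 0.0005, -0.002]], 'contact_force': [0.4068, 0.4677, -0.309], 'opening': 0.0443}
slide [12.91 -0.15  0.15]
turn 0.0019
```

Emit:
{"op": "move_arm", "data": {
  "series": [
    {"slide": [3,-0.1,0.1],"turn": 0,"jaw": 0},
    {"slide": [6,-0.1,0.1],"turn": 0,"jaw": 0},
    {"slide": [9,-0.1,0.1],"turn": 0,"jaw": 0},
    {"slide": [11.6,-0.1,0.1],"turn": 0,"jaw": 0},
    {"slide": [12.2,-0.1,0.1],"turn": 0,"jaw": 0},
    {"slide": [12.4,-0.1,0.1],"turn": 0,"jaw": 0},
    {"slide": [12.6,-0.1,0.1],"turn": 0,"jaw": 0},
    {"slide": [12.7,-0.1,0.1],"turn": 0,"jaw": 0},
    {"slide": [12.8,-0.1,0.1],"turn": 0,"jaw": 0},
    {"slide": [12.8,-0.1,0.1],"turn": 0,"jaw": 0},
    {"slide": [12.8,-0.1,0.1],"turn": 0,"jaw": 0}
  ]
}}

```text
clock: 15.45
eef_pos: [0.6109, -0.0061, 0.1094]
ee_rot: [[0.001, -0.054, 0.999], [-0.0, 0.999, 0.054], [-1.0, -0.0, 0.001]]
contact_force: [0.7, 0.2, -1.0]
opening: 0.0444
```

Emit:
{"op": "move_arm", "data": {
  "series": [
    {"slide": [0.1,0,0],"turn": 0,"jaw": 0},
    {"slide": [0.2,0,0],"turn": 0,"jaw": 0},
    {"slide": [0.2,0,0],"turn": 0,"jaw": 0},
    {"slide": [0.2,0,0],"turn": 0,"jaw": 0}
  ]
}}

```text
clock: 15.85
eef_pos: [0.6108, -0.0061, 0.1076]
ee_rot: [[0.001, -0.054, 0.999], [-0.0, 0.999, 0.054], [-1.0, -0.0, 0.001]]
contact_force: [-2.5, -0.7, 5.7]
opening: 0.0442
```

Emit:
{"op": "move_arm", "data": {
  "series": [
    {"slide": [-0.1,0,0],"turn": 0,"jaw": 0.8},
    {"slide": [-0.1,0,0],"turn": 0,"jaw": 0.8},
    {"slide": [-0.1,0,0],"turn": 0,"jaw": 0.8},
    {"slide": [-0.1,0,0],"turn": 0,"jaw": 0.8},
    {"slide": [-0.1,0,0],"turn": 0,"jaw": 0.8},
    {"slide": [-0.1,0,0],"turn": 0,"jaw": 0.8},
    {"slide": [-2,0,0],"turn": 0,"jaw": 0.8},
    {"slide": [-5,0,0],"turn": 0,"jaw": 0.8},
    {"slide": [-9,0,0],"turn": 0,"jaw": 0.5},
    {"slide": [-14,0,0],"turn": 0,"jaw": 0},
    {"slide": [-18,0,0],"turn": 0,"jaw": 0},
    {"slide": [-18,0,0],"turn": 0,"jaw": 0},
    {"slide": [-18,0,0],"turn": 0,"jaw": 0}
  ]
}}

```text
clock: 17.15
eef_pos: [0.6112, -0.0059, 0.2883]
ee_rot: [[0.003, -0.054, 0.999], [-0.0, 0.999, 0.054], [-1.0, -0.0, 0.003]]
contact_force: [-0.4, -1.1, 0.3]
opening: 0.0002
```

Run:
```python
from h import *
st()
for n in('top','side'):
    c=cam(n);w=cloud(c)
    h=cv2.cvtColor(c['color'],cv2.COLOR_BGR2HSV).astype(int)
    b=(w[...,0]>.36)&(w[...,0]<.6)&(w[...,1]<-.19)&(w[...,1]>-.45)
    o=b&(h[...,0]>8)&(h[...,0]<24)&(h[...,1]>120)&(h[...,2]>120)&(w[...,2]>.115)
    ye=b&(h[...,0]>=22)&(h[...,0]<34)&(h[...,1]>120)&(w[...,2]>.10)
    for nm,m in(('orange',o),('yellow',ye)):
        k,l,s,ce=cv2.connectedComponentsWithStats(m.astype(np.uint8))
        for i in range(1,k):
            if s[i,4]>8: 
                q=w[l==i];print(n,nm,ce[i].round(1),s[i,4],q.mean(0).round(4),q.min(0).round(3),q.max(0).round(3), (cv2.minAreaRect((q[:,:2]*1000).astype(np.float32)) if nm=='orange' else ''))
    m=b&(w[...,2]>.085);q=w[m];print(n,'all>85mm',len(q),[(u,v,*(w[v,u]*1000).round()) for v,u in list(zip(*np.nonzero(m)))[::max(1,len(q)//40)]])
    for t,c0 in(('green',(.626,.196)),('pink',(.611,-.006))):
        mm=(np.abs(w[...,0]-c0[0])<.055)&(np.abs(w[...,1]-c0[1])<.055)&(w[...,2]>.05)&(w[...,2]<.09)
        q=w[mm];
        if len(q)>5:print(n,t,cv2.minAreaRect((q[:,:2]*1000).astype(np.float32)),np.median(q[:,2]))
    cr=c['color'][120:280,330:490] if n=='side' else c['color'][190:290,370:510]
    cv2.imwrite(f'pics/l_{n}.png',cv2.resize(cr,None,fx=4 if n=='side' else 5,fy=4 if n=='side' else 5,interpolation=cv2.INTER_CUBIC)[:600,:800])
```

```text
{'clock': 17.15, 'qpos': [-0.0097, 0.4696, 0.2954, 1.3932, -0.0, -0.064], 'eef_pos': [0.6112, -0.0059, 0.2883], 'ee_rot': [[0.0033, -0.0542, 0.9985], [-0.0001, 0.9985, 0.0542], [-1.0, -0.0002, 0.0033]], 'contact_force': [-0.3554, -1.1064, 0.2785], 'opening': 0.0002}
top orange [425.  229.3] 150 [ 0.5152 -0.2543  0.1361] [ 0.499 -0.273  0.128] [ 0.531 -0.236  0.142] ((515.1648559570312, -254.4851531982422), (33.73451614379883, 28.481605529785156), 77.65711212158203)
top yellow [424.1 229.4] 70 [ 0.515  -0.2517  0.1366] [ 0.501 -0.267  0.131] [ 0.531 -0.238  0.142] 
top yellow [482.8 233.1] 72 [ 0.5061 -0.4022  0.1208] [ 0.498 -0.424  0.106] [ 0.514 -0.378  0.127] 
top yellow [478.9 253. ] 78 [ 0.4558 -0.3888  0.1201] [ 0.448 -0.412  0.103] [ 0.464 -0.365  0.128] 
top all>85mm 1180 [(np.int64(417), np.int64(220), np.float64(540.0), np.float64(-237.0), np.float64(131.0)), (np.int64(419), np.int64(223), np.float64(531.0), np.float64(-240.0), np.float64(137.0)), (np.int64(431), np.int64(224), np.float64(529.0), np.float64(-270.0), np.float64(136.0)), (np.int64(414), np.int64(226), np.floa
[... 7071 characters left out ...]
4(378), np.int64(198), np.float64(494.0), np.float64(-217.0), np.float64(109.0)), (np.int64(377), np.int64(200), np.float64(495.0), np.float64(-216.0), np.float64(102.0)), (np.int64(371), np.int64(203), np.float64(498.0), np.float64(-193.0), np.float64(106.0)), (np.int64(372), np.int64(205), np.float64(497.0), np.float64(-197.0), np.float64(97.0)), (np.int64(370), np.int64(208), np.float64(499.0), np.float64(-192.0), np.float64(89.0))]
side green ((623.4931640625, 196.35923767089844), (48.73567199707031, 95.75614166259766), 87.09255981445312) 0.06950395311192503
side pink ((609.073486328125, -5.9114227294921875), (94.70221710205078, 49.72096633911133), 2.9355244636535645) 0.06901195047599414
```

View pics/l_side.png

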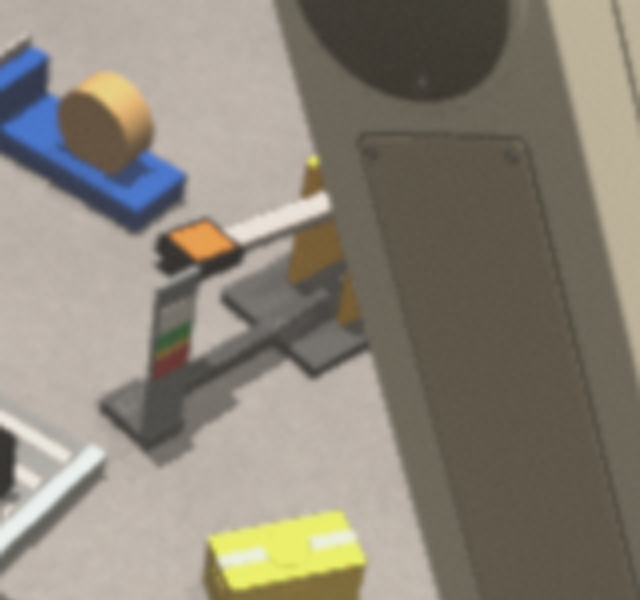

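The gripper is up and both cartons lie flat in their bins (tops at 69 mm). The picture shows the lever pad with its orange patch (crop 200,240), the arm going toward the yellow cheeks, and the gauge plate (170,330). The pad centre is (0.515,-0.252), 0.136 high as described, and the arm direction is about 77°. I go above it with shut fingers.

Run:
```python
from h import *
go(.514,-.254,.255)
```

```text
slide [  3.06 -24.25 -10.91]
```

Emit:
{"op": "move_arm", "data": {
  "series": [
    {"slide": [0,-4,-1.8],"turn": 0,"jaw": 0},
    {"slide": [0,-8,-3.6],"turn": 0,"jaw": 0},
    {"slide": [0,-12,-5.4],"turn": 0,"jaw": 0},
    {"slide": [0,-16,-7.2],"turn": 0,"jaw": 0},
    {"slide": [0,-20,-9],"turn": 0,"jaw": 0},
    {"slide": [0,-24.2,-10.9],"turn": 0,"jaw": 0},
    {"slide": [3,-24.2,-10.9],"turn": 0,"jaw": 0},
    {"slide": [5,-24.2,-10.9],"turn": 0,"jaw": 0},
    {"slide": [6,-24.2,-10.9],"turn": 0,"jaw": 0},
    {"slide": [6,-24.2,-10.9],"turn": 0,"jaw": 0},
    {"slide": [6,-24.2,-10.9],"turn": 0,"jaw": 0},
    {"slide": [6,-24.2,-10.9],"turn": 0,"jaw": 0},
    {"slide": [6,-24.2,-10.9],"turn": 0,"jaw": 0}
  ]
}}

```text
clock: 18.55
eef_pos: [0.5156, -0.2534, 0.2281]
ee_rot: [[0.002, -0.055, 0.998], [-0.001, 0.998, 0.055], [-1.0, -0.001, 0.002]]
contact_force: [0.3, 0.3, 0.0]
opening: -0.0005
```

Run:
```python
from h import *
st();go(.514,-.254,.21)
c=cam('side');a=cv2.resize(c['color'][130:240,330:450],None,fx=4.5,fy=4.5,interpolation=cv2.INTER_CUBIC)
cv2.imwrite('pics/p1.png',a)
```

```text
{'clock': 18.55, 'qpos': [-0.4568, 0.427, 0.0699, 1.2114, -0.0001, -0.5117], 'eef_pos': [0.5156, -0.2534, 0.2281], 'ee_rot': [[0.002, -0.0548, 0.9985], [-0.001, 0.9985, 0.0548], [-1.0, -0.0011, 0.0019]], 'contact_force': [0.2854, 0.305, 0.047], 'opening': -0.0005}
slide [ 1.81 -0.05 -0.17]
```

View pics/p1.png

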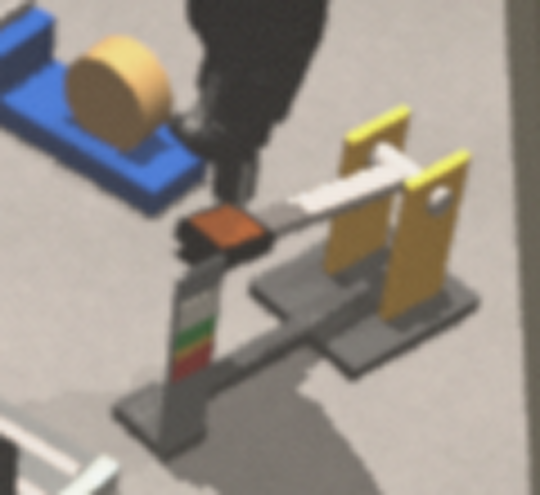

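The closed fingertips (232,195) hang just above the pad (228,228), clear of the gauge plate. I press down in small steps.

Emit:
{"op": "move_arm", "data": {
  "series": [
    {"slide": [0.8,0,-0.1],"turn": 0,"jaw": 0},
    {"slide": [1.5,0,-0.1],"turn": 0,"jaw": 0},
    {"slide": [1.8,0,-0.1],"turn": 0,"jaw": 0},
    {"slide": [2.1,0,-0.1],"turn": 0,"jaw": 0},
    {"slide": [2.4,0,-0.1],"turn": 0,"jaw": 0},
    {"slide": [2.6,0,-0.1],"turn": 0,"jaw": 0},
    {"slide": [2.8,0,-0.1],"turn": 0,"jaw": 0},
    {"slide": [2.8,0,-0.1],"turn": 0,"jaw": 0},
    {"slide": [2.8,0,-0.1],"turn": 0,"jaw": 0},
    {"slide": [2.8,0,-0.1],"turn": 0,"jaw": 0}
  ]
}}

```text
clock: 19.6
eef_pos: [0.5143, -0.2534, 0.1993]
ee_rot: [[0.001, -0.054, 0.999], [0.0, 0.999, 0.054], [-1.0, 0.0, 0.001]]
contact_force: [-0.4, 2.2, 5.0]
opening: -0.0001
```

```bash
cat >> h.py <<'E'
def lever():
    for n in('top','side'):
        c=cam(n);w=cloud(c);h=cv2.cvtColor(c['color'],cv2.COLOR_BGR2HSV).astype(int)
        o=(w[...,0]>.49)&(w[...,0]<.54)&(w[...,1]<-.22)&(w[...,1]>-.29)&(w[...,2]>.08)&(w[...,2]<.14)&(h[...,0]>4)&(h[...,0]<24)&(h[...,1]>120)&(h[...,2]>60)
        q=w[o];print(n,len(q),np.median(q,0).round(4) if len(q) else '')
        # arm slope: light arm points between hinge and pad
        d=np.array([.2305,.973]);r=(w[...,:2]-[.481,-.396]);s=r@d;t=r@np.array([.973,-.2305])
        m=(s>.03)&(s<.115)&(abs(t)<.006)&(w[...,2]>.09)&(w[...,2]<.14)
        if m.sum()>10:print('arm slope',m.sum(),np.arctan(np.polyfit(s[m],w[m][:,2],1)[0]).round(4))
    return c
E
python3 - <<'E'
from h import *
st();lever()
E
```

```text
{'clock': 19.6, 'qpos': [-0.4581, 0.4466, 0.022, 1.1453, 0.0008, -0.5125], 'eef_pos': [0.5143, -0.2534, 0.1993], 'ee_rot': [[0.0011, -0.0545, 0.9985], [0.0003, 0.9985, 0.0545], [-1.0, 0.0003, 0.0011]], 'contact_force': [-0.4105, 2.1729, 5.0423], 'opening': -0.0001}
top 33 [ 0.5029 -0.2477  0.1271]
side 47 [ 0.5139 -0.2436  0.1281]
arm slope 93 0.0864
```

Contact, 5 N, and the lever angle is about 0.07. About 13 mm more to go.

Emit:
{"op": "move_arm", "data": {
  "series": [
    {"slide": [0.2,0,0],"turn": 0,"jaw": 0},
    {"slide": [0.4,0,0],"turn": 0,"jaw": 0},
    {"slide": [0.6,0,0],"turn": 0,"jaw": 0},
    {"slide": [0.8,0,0],"turn": 0,"jaw": 0},
    {"slide": [1.0,0,0],"turn": 0,"jaw": 0},
    {"slide": [1.1,0,0],"turn": 0,"jaw": 0},
    {"slide": [1.2,0,0],"turn": 0,"jaw": 0},
    {"slide": [1.2,0,0],"turn": 0,"jaw": 0},
    {"slide": [1.2,0,0],"turn": 0,"jaw": 0}
  ]
}}

```text
clock: 20.6
eef_pos: [0.5146, -0.2527, 0.1876]
ee_rot: [[0.002, -0.055, 0.998], [0.002, 0.998, 0.055], [-1.0, 0.002, 0.002]]
contact_force: [-0.2, 5.1, 6.3]
opening: -0.0
```

Run:
```python
from h import *
st();c=lever();cv2.imwrite('pics/p2.png',cv2.resize(c['color'][150:230,345:425],None,fx=7,fy=7,interpolation=cv2.INTER_CUBIC))
```

```text
{'clock': 20.6, 'qpos': [-0.4574, 0.4561, 0.0045, 1.1181, 0.0025, -0.5126], 'eef_pos': [0.5146, -0.2527, 0.1876], 'ee_rot': [[0.0021, -0.0551, 0.9985], [0.0018, 0.9985, 0.0551], [-1.0, 0.0016, 0.0022]], 'contact_force': [-0.2364, 5.0726, 6.2583], 'opening': -0.0}
top 36 [ 0.5036 -0.2478  0.1149]
side 29 [ 0.5231 -0.2447  0.1155]
arm slope 95 -0.0017
```

View pics/p2.png

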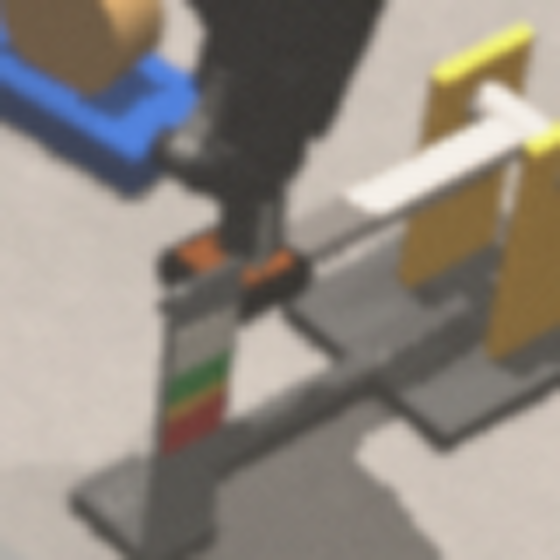

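The fingers press the pad and the arm looks level: slope about 0, pad at 115 mm, so the angle is roughly 0.145–0.16. The pointer does not stand out in this view. I nudge 1 mm down and 1 mm outward to ease the 5 N sideways load, hold, then check both views enlarged.

Emit:
{"op": "move_arm", "data": {
  "series": [
    {"slide": [0.05,0.05,0],"turn": 0,"jaw": 0},
    {"slide": [0.1,0.15,0],"turn": 0,"jaw": 0},
    {"slide": [0.1,0.15,0],"turn": 0,"jaw": 0},
    {"slide": [0.1,0.15,0],"turn": 0,"jaw": 0},
    {"slide": [0.1,0.15,0],"turn": 0,"jaw": 0},
    {"slide": [0.1,0.15,0],"turn": 0,"jaw": 0},
    {"slide": [0.1,0.15,0],"turn": 0,"jaw": 0},
    {"slide": [0.1,0.15,0],"turn": 0,"jaw": 0},
    {"slide": [0.1,0.15,0],"turn": 0,"jaw": 0},
    {"slide": [0.1,0.15,0],"turn": 0,"jaw": 0}
  ]
}}

```text
clock: 21.7
eef_pos: [0.5146, -0.2523, 0.1869]
ee_rot: [[0.002, -0.054, 0.999], [-0.001, 0.999, 0.054], [-1.0, -0.001, 0.002]]
contact_force: [0.0, 2.3, 8.5]
opening: -0.0
```

Run:
```python
from h import *
st();c=lever();t=cam('top')
f=lambda i,y,x,n:cv2.resize(i[y:y+n,x:x+n],(395,395),interpolation=cv2.INTER_CUBIC)
o=np.hstack([f(c['color'],175,355,45),f(t['color'],210,380,50)])
o2=np.hstack([cv2.resize(c['color'][180:400,170:400],(395,205)),cv2.resize(t['color'][130:350,170:410],(395,205))])
cv2.imwrite('pics/p3.png',np.vstack([o,o2]))
S=np.load('side0.npz')['w'];r=(S[...,:2]-[.481,-.396]);s=r@[.2305,.973];q=r@[.973,-.2305]
m=(s>.03)&(s<.115)&(abs(q)<.006)&(S[...,2]>.09)&(S[...,2]<.14);print('released slope',np.arctan(np.polyfit(s[m],S[m][:,2],1)[0]))
for n,c in(('top',t),('side',c)):
    w=cloud(c)
    for k,c0 in(('green',(.626,.196)),('pink',(.611,-.006)),('blue',(.444,.179))):
        m=(np.abs(w[...,0]-c0[0])<.058)&(np.abs(w[...,1]-c0[1])<.055)&(w[...,2]>.038 if k=='blue' else w[...,2]>.05)&(w[...,2]<.09)
        q=w[m]
        if len(q)>5:print(n,k,np.round(np.hstack(cv2.minAreaRect((q[:,:2]*1000).astype(np.float32))),1),np.median(q[:,2]).round(4))
```

```text
{'clock': 21.7, 'qpos': [-0.4559, 0.4556, 0.0015, 1.1143, 0.0003, -0.5102], 'eef_pos': [0.5146, -0.2523, 0.1869], 'ee_rot': [[0.0023, -0.0543, 0.9985], [-0.0008, 0.9985, 0.0543], [-1.0, -0.0009, 0.0023]], 'contact_force': [0.029, 2.2605, 8.5405], 'opening': -0.0}
top 34 [ 0.5038 -0.247   0.1151]
side 31 [ 0.5189 -0.2456  0.115 ]
arm slope 92 0.0092
released slope 0.1596615110420683
top green [623.5 193.3  45.7  91.9  87.9] 0.0692
top pink [610.5  -7.9  93.2  45.7   3. ] 0.0694
top blue [444.  177.9  90.   45.3  16.6] 0.0444
side green [623.8 196.3  47.9  93.2  86.6] 0.0695
side pink [610.1  -5.4  95.2  51.4   1. ] 0.0694
side blue [443.8 180.4  92.   49.3  18.2] 0.0451
```

View pics/p3.png

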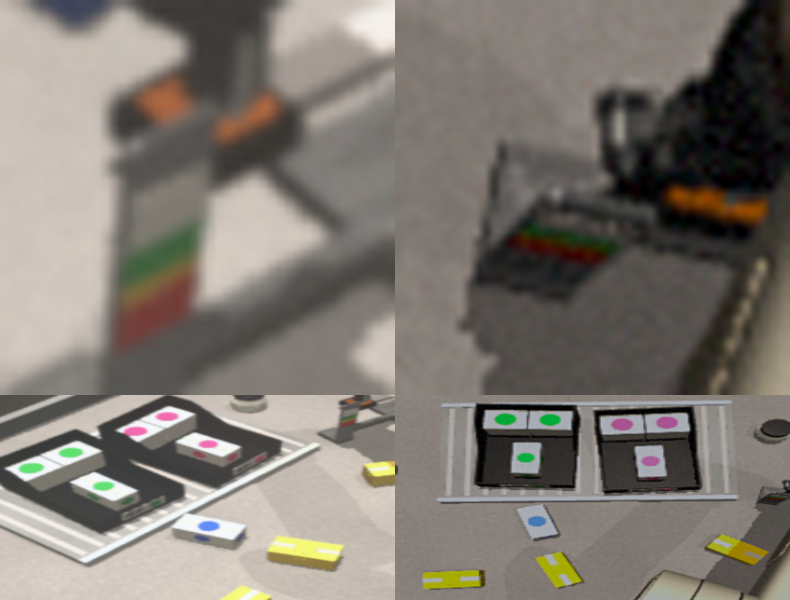

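Run:
```python
from h import *
st();print(job_done())
```

```text
{'clock': 21.85, 'qpos': [-0.4559, 0.4555, 0.0016, 1.1143, 0.0003, -0.5102], 'eef_pos': [0.5146, -0.2523, 0.187], 'ee_rot': [[0.0024, -0.0543, 0.9985], [-0.0009, 0.9985, 0.0543], [-1.0, -0.001, 0.0023]], 'contact_force': [0.4913, 2.1048, 6.3795], 'opening': -0.0001}
the job is handed in; nothing more can be done
None
```

I set the green-dot and pink-dot cartons down in their matching bins, and handed the job in at 21.9 s with the closed fingers still holding the lever in the green band.

- **Cartons:** each was lowered until it touched the floor with about 6 N, then released. Both cameras show them flat, with tops at 69 mm, on the free floor of their bins. The blue-dot carton is within about 0.5 mm of where it started, and the yellow look-alikes were not touched.
- **Lever:** I pressed it in small steps and stopped at about half-way. I estimate the angle at 0.143 to 0.151 rad: 0.143 from the pad's drop of about 21 mm, 0.147 from the fingertip height, and 0.151 from the arm's slope. The green band runs from 0.12 to 0.20, and every reading on the way down stayed below the yellow band.
- **Checks that fell short:**
  - I could not make out the black pointer in either picture, so "in the green band" rests on those measurements, not on seeing it.
  - The press force read 6.4 to 8.5 N between samples, around the 7 N expected.
  - The two cameras disagreed by about 3 mm in y, and I used their average.

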